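Chock the row of kiln props

ROBOT

A 6-joint arm with a two-finger parallel gripper is mounted at the origin on the work surface; the furniture and walls round the work are solid. World frame = base frame: x ahead of the robot, y to its left, z up, the work surface at z = 0. Lengths are in mm, angles in rad, forces in N, time in s.
With the tool pointing down it reaches from about 300 to 750 mm from the base axis. Payload 8.5 kg.
Tool frame: the origin (TCP) lies at the very end of the fingers, on their centre line; the grasp point (between the pads) lies 19 mm behind it; z points along the fingers, y is the line along which they close (so a half turn about z gives the same grasp; the last joint's range is limited). The gripper opens to 85 mm and grips with 20 to 120 N. Pads are 22 mm wide; open, the fingers measure 114 mm over their backs; the gripper's body (76 mm by 85 mm) begins 54 mm behind the grasp point. The pads swing forward as they close: fully open they stand 13 mm farther back than shut.
Start: joints at [-1.511, 0.381, 1.297, -0, 1.464, -0.215], TCP at [149.24, -529.347, 231.322] pointing down, gripper open.
Joint ranges: [-3.11, 3.11], [-0.89, 2.33], [0.22, 2.48], [-1.42, 4.56], [0.17, 2.85], [-2.88, 2.88]. Speed limits (rad/s): [2.39, 2.39, 3.14, 3.14, 3.14, 3.14].

INTERFACE

Orientations are given as [roll, pitch, yaw] about the fixed x, y, z axes, in that order (R = Rz(yaw) Ry(pitch) Rx(roll)).
In Python, from cell import status, eyes, env gives the robot as it stands.
- The arm moves only by the tool apply_moves, never from a script. Its argument "deltas" is one flat list of numbers, 7 for each row, row after row: the shift along the world's x, y, z as a fraction of full scale, then the turn, a rotation vector about the world's x, y, z as a fraction of full scale, then the opening in per cent of the stroke, from 0 (shut) to 100 (fully open). A call has exactly 10 rows; each row shifts and turns the commanded pose from where the row before left it; what a row does not reach is not made up. Full scale, the value 1, is 25 mm for a shift and 5 degrees for a turn. A row lasts 1/8 s, in which the tool goes at most 62.5 mm and 10.7 degrees, less where a joint would pass 70% of its speed; a pose out of reach is approached as far as the arm can. A call with a number of a shift or a turn outside -1 to 1 is refused whole. A call with a gripper value outside its range is refused whole. The fingers move at their own pace and stop on an object; the grip force is fixed at half the most. Time passes only in rows, so rows that do not move let the fingers close, or fill a call up. It gives the time, the measured TCP pose, the force, the opening and the grip force at its end, in the units of the state.
- status.get_state(): the state, without advancing time (a new reading comes with each control period).
- eyes.snapshot(name): name is "scene" or "side" or "wrist"; returns the picture (480x640x3 uint8, red, green, blue); there is no depth.
- eyes.calibration(name): a dict with "intrinsics" (3x3 intrinsics, pixels), "cam_to_world" (4x4, takes a point from camera to world coordinates). Camera axes: x right, y up, looking along -z (the intrinsics and any distortion apply to the point x, -y, -z); pixel columns grow to the right and rows downward; lengths in mm; the calibration is good to about 2 mm. A picture is of the moment at which its call begins: read the wrist's pose just before it. calibration takes no time and is no camera call; for the wrist camera it gives the pose at the moment of the call.
- env.close_job(): hands the job in; it is judged then, once.
The state is a dict: "time": time; "joints": joint angles; "qvel": joint speeds; "tau": joint torques, N m; "eef_pos": TCP position; "tcp_rot": TCP orientation; "ft_force": force on the tool from outside, world axes, zero at the start; "torque": the same for the moment, N m; "opening": finger opening in mm; "finger_force": force on a finger pad.
Only numpy, scipy, OpenCV 4.12 (cv2) and the standard library are available. Lean on these libraries where they do the work, as an engineer would, in place of code of your own. Each camera call takes 0.05 s, during which the arm holds its last target. There are 200 camera calls.

TASK

Three tube-shaped kiln props lie loose on the lower kiln shelf and could roll about under a wooden frame shelf. Take the wooden wedge from the table, set it flat on that shelf in front of the middle of the row with its sloping face towards the props, and push the row together with it until the props touch one another and the stop at the back; leave the wedge snug under the nearest prop, square to the row, and let go. The frame overhangs the place, so go in at a slant; leave the other things on the table where they are.

Things in the scene. Friction and masses are not known exactly. Their poses are not given: they have to be found in the camera images.
- kiln_stack: Pale kiln shelf with a wooden frame shelf on posts above it, fixed. Origin on the table under the lower shelf; x from its open front to its back (roughly away from the robot), y to the left along the props, z up. Lower shelf 15 mm thick: top at z = 15 mm, x from -125 to +150 mm, y +-115 mm. The row is entered from the front (-x). Closed up, the prop axes lie at x = 107.5, 62.5 and 17.5 mm and the snug wedge's toe at x = +6 mm.
- upper_edge (a point): Middle of the lower front edge of the upper shelf, an open wooden frame over the row: at stack x = -45 mm, z = 140 mm; axes as the stack. 14 mm thick, back to x = +150 mm, y +-115 mm; open between x = -20 and +72 mm, y +-90 mm; a small dish and a wooden stamp are fixed on its rear board. Four posts, 32 mm diameter, at stack x = 0 and 120 mm, y = +-97 mm.
- chock_center (a point): Wooden wedge (chock), loose, on the table at the start; 70 mm long (x), 44 wide (y), 40 high, 0.15 kg. Point at mid-length, mid-width, 20 mm above its underside; x to the thin toe, z up. Grasp across the two flat vertical sides, 44 mm apart, near the heel (x about -18 mm). Touching a prop on the same surface, this point is 46 mm horizontally from the prop's axis.
- chock_toe (a point): Middle of the wedge's lower toe edge, on its underside, 35 mm ahead (+x) of the wedge's middle; same axes. The toe is 2 mm thick; the sloping face rises from it at 45 degrees to the flat top, which runs from x = -3 mm to the vertical heel face at x = -35 mm (from the wedge's middle).
- chock: The wedge itself; origin at the middle of its underside, axes as for chock_center.
- prop_front: Front (nearest the open front) tube prop, one of three alike: sand-coloured ceramic tube, 45 mm diameter, 120 mm long, 0.18 kg, lying on its side on the lower shelf of kiln_stack. Origin at the middle of its axis, 22.5 mm above the shelf; its own y runs along the tube, nearly along the stack's y (its x and z turn as it rolls).
- prop_middle: Middle tube prop, one of three alike: sand-coloured ceramic tube, 45 mm diameter, 120 mm long, 0.18 kg, lying on its side on the lower shelf of kiln_stack. Origin at the middle of its axis, 22.5 mm above the shelf; its own y runs along the tube, nearly along the stack's y (its x and z turn as it rolls).
- prop_rear: Rear (nearest the back stop, a dark wooden strip on the shelf, 22 mm high, front face at stack x = 130 mm) tube prop, one of three alike: sand-coloured ceramic tube, 45 mm diameter, 120 mm long, 0.18 kg, lying on its side on the lower shelf of kiln_stack. Origin at the middle of its axis, 22.5 mm above the shelf; its own y runs along the tube, nearly along the stack's y (its x and z turn as it rolls).
- tile_blue: Bystander: dark blue test tile, 55 x 38 x 7 mm, on the table. Origin at the centre of its underside.
- tape_roll: Bystander: roll of paper tape lying flat on the table, 64 mm wide, 24 mm high. Origin at the centre of its underside.
- rib: Bystander: flat wooden potter's rib on the table, 43 x 83 x 6 mm. Origin at the centre of its underside.
- clay_ball: Bystander: grey ball of clay on the table, 62 mm wide, 54 mm high. Origin at the centre of its underside.
Not all that is in view belongs to the job. Leave any blue look-alike of the chock alone.

How it is judged (in metres and radians):
At the end, for the whole second after the job is handed in: Wedge flat on the lower shelf, toe to the props, square within 0.25 rad, toe within 35 mm of the middle line and at most 12 mm of slack in the whole row (toe beyond stack x = -6 mm); all props on that shelf between wedge and stop, along y within 0.2 rad, 35 mm off the middle at most; at rest (x of chock_toe in the frame of kiln_stack above -0.006 m and y of chock_toe in the frame of kiln_stack between -0.035 and 0.035 m and z of chock_center in the frame of kiln_stack between 0.03 and 0.04 m and angle between chock_center's own z axis and vertical below 0.1 rad and angle between the x axis of chock_center and the x axis of kiln_stack, either way round below 0.25 rad and z of prop_front in the frame of kiln_stack between 0.0325 and 0.0425 m and y of prop_front in the frame of kiln_stack between -0.035 and 0.035 m and x of prop_front in the frame of kiln_stack between 0 and 0.125 m and angle between the y axis of each of prop_front, prop_middle, prop_rear and the y axis of kiln_stack, either way round below 0.2 rad and linear speed of each of prop_front, prop_middle, prop_rear, chock below 0.01 m/s and z of prop_middle in the frame of kiln_stack between 0.0325 and 0.0425 m and y of prop_middle in the frame of kiln_stack between -0.035 and 0.035 m and x of prop_middle in the frame of kiln_stack between 0 and 0.125 m and z of prop_rear in the frame of kiln_stack between 0.0325 and 0.0425 m and y of prop_rear in the frame of kiln_stack between -0.035 and 0.035 m and x of prop_rear in the frame of kiln_stack between 0 and 0.125 m); the robot touches nothing.
It fails at once if the blue test tile is moved more than 30 mm (distance of tile_blue from where it was at the start of the episode above 0.03 m).
It fails at once if the roll of paper tape is moved more than 30 mm (distance of tape_roll from where it was at the start of the episode above 0.03 m).
It fails at once if the wooden rib is moved more than 30 mm (distance of rib from where it was at the start of the episode above 0.03 m).
It fails at once if the clay ball is moved more than 30 mm (distance of clay_ball from where it was at the start of the episode above 0.03 m).
It also fails if it takes over 45 s, if anything falls off the work surface, if the arm or the gripper's body presses on something with over 40 N, if the wrist force passes 120 N, or if a joint passes its speed limit or range.

## Working session

There is one attempt and no reset: what is moved stays moved. The work goes in short steps, Python scripts to look and compute and a tool call to move; the robot and the scene stay as the last step left them, time stands still between calls to the robot, and variables do not carry over. Pictures are saved under pics/ and viewed, at most 10 in all, crops included, and the job is handed in when it is done.

Besides the shell and the picture viewer there is one more tool, called after "Emit:" in YAML: its name, and indented under it one key for each argument. apply_moves: Moves the arm, as the interface text tells. Its arguments: {"type":"object","properties":{"deltas":{"type":"array","items":{"type":"number"}}},"required":["deltas"]}

```bash
mkdir -p pics; ls; python3 - <<'E'
from cell import status, eyes, env
import cv2,json
s=status.get_state();print(s)
for n in ("scene","side","wrist"):
    c=eyes.calibration(n);print(n,c)
    cv2.imwrite(f"pics/{n}0.png",eyes.snapshot(n)[:,:,::-1])
E
```

```text
pics
{'time': 0.0, 'joints': array([-1.51128229e+00,  3.81179383e-01,  1.29828805e+00, -2.84763967e-05,
        1.46358872e+00, -2.15286188e-01]), 'qvel': array([-0.00098808, -0.00020049,  0.00035959,  0.00115654,  0.00118511,
        0.00031093]), 'tau': array([ 1.45513812e-03, -4.48455155e+01, -2.31279248e+01, -8.12442909e-05,
        4.76553803e-03, -3.11947801e-06]), 'eef_pos': array([ 149.22440999, -529.0531631 ,  230.71149668]), 'tcp_rot': array([-3.14015689e+00, -2.84989197e-04,  2.74803092e-01]), 'ft_force': array([ 0.32508859, -0.11064284, -0.34656999]), 'torque': array([-0.00457482, -0.07205508, -0.01501687]), 'finger_force': 0.0, 'opening': 85.92947861878612}
scene {'intrinsics': array([[434.65946572,   0.        , 318.48004141],
       [  0.        , 434.65946572, 242.65357042],
       [  0.        ,   0.        ,   1.        ]]), 'cam_to_world': array([[-7.56959965e-01,  4.83078603e-01, -4.40053036e-01,
         2.26758847e+02],
       [-6.53370975e-01, -5.48320258e-01,  5.21968643e-01,
         3.65533297e+02],
       [ 1.08618881e-02,  6.82627247e-01,  7.30686021e-01,

[... 479 characters left out ...]
  [ 2.04395343e-02,  8.34288675e-01,  5.50948848e-01,
         8.21666791e+02],
       [ 0.00000000e+00,  0.00000000e+00,  0.00000000e+00,
         1.00000000e+00]])}
wrist {'intrinsics': array([[380.26052501,   0.        , 318.49965064],
       [  0.        , 380.26052501, 242.54305941],
       [  0.        ,   0.        ,   1.        ]]), 'cam_to_world': array([[ 2.70054395e-01,  9.11720019e-01,  3.09575888e-01,
         2.28915932e+02],
       [-9.62843595e-01,  2.56276946e-01,  8.51724049e-02,
        -5.07435453e+02],
       [-1.68377633e-03, -3.21074343e-01,  9.47052497e-01,
         3.74111805e+02],
       [ 0.00000000e+00,  0.00000000e+00,  0.00000000e+00,
         1.00000000e+00]])}
```

View pics/scene0.png

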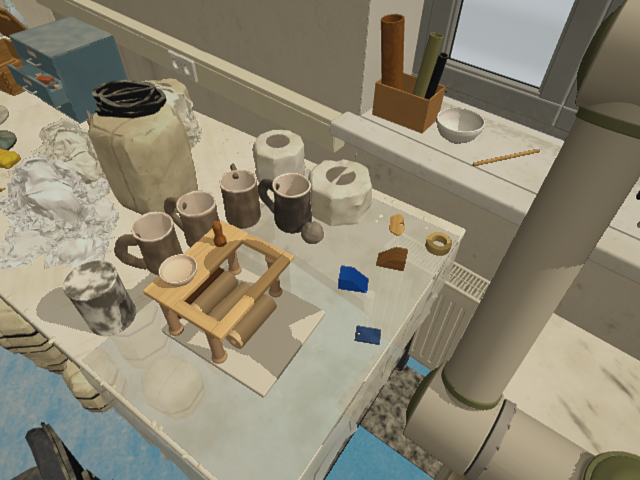

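View pics/side0.png

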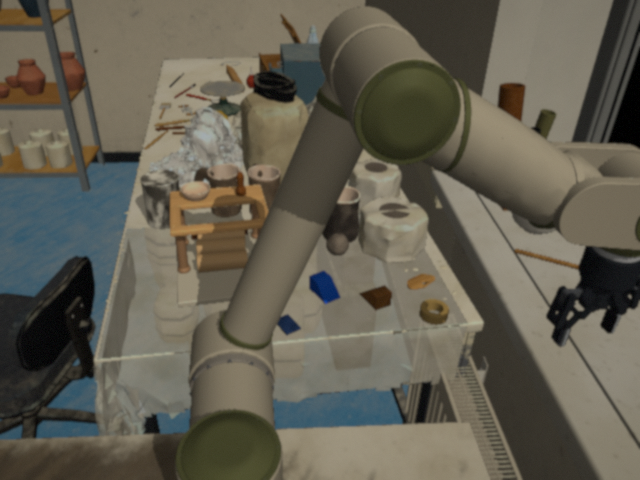

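The scene view shows the stack at about (240,300), with its front shelf corners near (325,312) and (265,393). The brown wedge is at (392,258), the blue look-alike at (352,278), the tile at (368,335), the tape at (438,243), the rib at (397,225) and the ball at (312,232). The side view agrees. I'll zoom in to get exact corners.

```bash
cat > h.py <<'E'
import numpy as np, cv2
from cell import status, eyes, env
def ray(n,uv,cal=None):
    c=cal or eyes.calibration(n);K=c["intrinsics"];T=c["cam_to_world"]
    d=np.linalg.inv(K)@np.array([uv[0],uv[1],1.]);d=T[:3,:3]@(d*[1,-1,-1]);return T[:3,3],d
def onz(n,uv,z,cal=None):
    o,d=ray(n,uv,cal);return o+d*(z-o[2])/d[2]
def proj(n,P,cal=None):
    c=cal or eyes.calibration(n);T=c["cam_to_world"];p=T[:3,:3].T@(np.array(P,float)-T[:3,3]);p=c["intrinsics"]@(p*[1,-1,-1]);return p[:2]/p[2]
E
python3 - <<'E'
from h import *
im=cv2.imread("pics/scene0.png")
a=cv2.resize(im[205:405,150:450],None,fx=2.6,fy=2.6,interpolation=cv2.INTER_CUBIC);cv2.imwrite("pics/c1.png",a)
for uv in [(325,312),(265,393),(163,330)]: print(uv,onz("scene",uv,15).round(0))
for uv in [(392,258),(352,278)]: print(uv,onz("scene",uv,20).round(0))
print(onz("scene",(368,335),5).round(0),onz("scene",(438,243),24).round(0),onz("scene",(397,225),3).round(0),onz("scene",(312,232),27).round(0))
E
```

```text
(325, 312) [566. -63.  15.]
(265, 393) [533. 155.  15.]
(163, 330) [796. 200.  15.]
(392, 258) [ 542. -289.   20.]
(352, 278) [ 577. -175.   20.]
[462. -84.   5.] [ 481. -405.   24.] [ 605. -410.    3.] [ 744. -221.   27.]
```

View pics/c1.png

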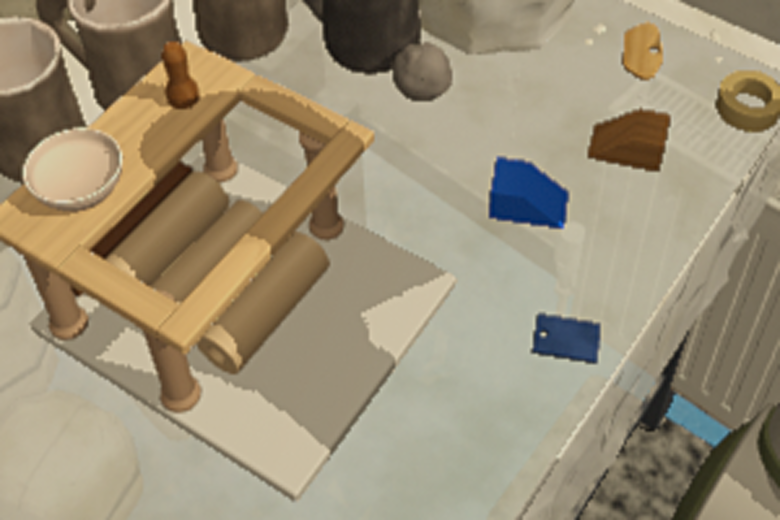

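The crop shows the shelf's top corners at about (325,312), (264,393) and (163,330), which gives a stack yaw of about 0.16 and an origin near (673,66). The brown wedge is at about (542,-289). Next I'll move the wrist camera over the wedge to get its heading.

Emit:
apply_moves:
  deltas: [0.95, 0.6, 0, 0, 0, 0, 100, 0.95, 0.6, 0, 0, 0, 0, 100, 0.95, 0.6, 0, 0, 0, 0, 100, 0.95, 0.6, 0, 0, 0, 0, 100, 0.95, 0.6, 0, 0, 0, 0, 100, 0.95, 0.6, 0, 0, 0, 0, 100, 0.95, 0.6, 0, 0, 0, 0, 100, 0.95, 0.6, 0, 0, 0, 0, 100, 0.95, 0.6, 0, 0, 0, 0, 100, 0.95, 0.6, 0, 0, 0, 0, 100]

```text
time: 1.4
eef_pos: [387.4, -378.7, 231.1]
tcp_rot: [-3.141, 0.0, 0.275]
ft_force: [-0.2, -0.9, 0.3]
opening: 85.5
finger_force: 0.0
```

Emit:
apply_moves:
  deltas: [0.95, 0.6, 0, 0, 0, 0, 100, 0.95, 0.6, 0, 0, 0, 0, 100, 0.95, 0.6, 0, 0, 0, 0, 100, 0.95, 0.6, 0, 0, 0, 0, 100, 0.95, 0.6, 0, 0, 0, 0, 100, 0.95, 0.6, 0, 0, 0, 0, 100, 0, 0, 0, 0, 0, 0, 100, 0, 0, 0, 0, 0, 0, 100, 0, 0, 0, 0, 0, 0, 100, 0, 0, 0, 0, 0, 0, 100]

```text
time: 2.65
eef_pos: [528.8, -289.8, 231.4]
tcp_rot: [3.141, 0.0, 0.274]
ft_force: [0.2, 0.6, -0.1]
opening: 85.3
finger_force: 0.0
```

```bash
python3 - <<'E'
from h import *
import pickle
c=eyes.calibration("wrist");im=eyes.snapshot("wrist")[:,:,::-1];cv2.imwrite("pics/w1.png",im);pickle.dump(c,open("w1.pkl","wb"))
s=status.get_state();print(s['time'],s['eef_pos'],s['tcp_rot'],s['joints'])
hsv=cv2.cvtColor(im.copy(),cv2.COLOR_BGR2HSV)
m=cv2.inRange(hsv,(4,100,20),(14,255,190))
cs,_=cv2.findContours(m,cv2.RETR_EXTERNAL,cv2.CHAIN_APPROX_NONE)
for k in cs:
    if cv2.contourArea(k)>300: print(cv2.contourArea(k),cv2.approxPolyDP(k,4,True)[:,0].tolist())
E
```

```text
2.7 [ 528.8881692  -289.7391188   231.42595382] [ 3.14146019e+00 -3.02280262e-05  2.74081063e-01] [-6.97248207e-01  4.75112242e-01  1.14099986e+00 -4.98275563e-05
  1.52535413e+00  5.99469319e-01]
3617.5 [[338, 148], [296, 158], [308, 234], [352, 226]]
```

View pics/w1.png

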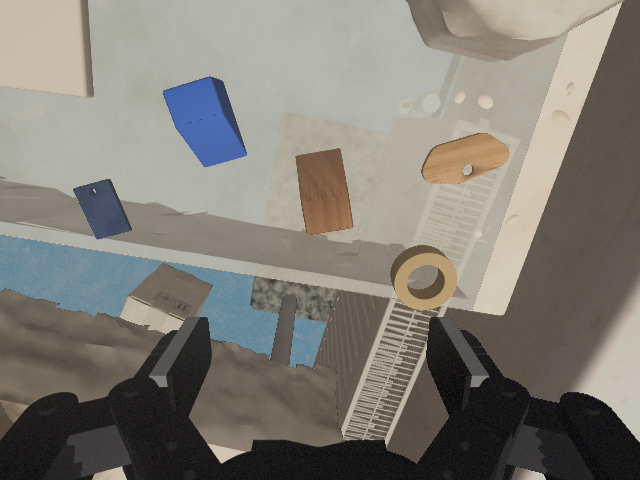

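The wrist view shows the wedge's outline with corners (338,148), (296,158), (308,234) and (352,226). The blue look-alike is to its left at (205,120). I need to know which end is the toe, so I'll test both against the known sizes and the scene view.

```bash
python3 - <<'E'
from h import *
import pickle
c=pickle.load(open("w1.pkl","rb"))
U=[(338,148),(296,158)];L=[(308,234),(352,226)]
im=cv2.imread("pics/scene0.png")
hsv=cv2.cvtColor(im,cv2.COLOR_BGR2HSV);m=cv2.inRange(hsv,(4,100,20),(14,255,190))
cs,_=cv2.findContours(m,cv2.RETR_EXTERNAL,cv2.CHAIN_APPROX_NONE)
for k in cs:
    if cv2.contourArea(k)>100: print(cv2.contourArea(k),cv2.approxPolyDP(k,1,True)[:,0].tolist())
for name,zu,zl in (("toe up",2,40),("toe low",40,2)):
    A=[onz("w",p,zu,c) for p in U];B=[onz("w",p,zl,c) for p in L]
    a=np.mean(A,0);b=np.mean(B,0)
    print(name,"widths",np.linalg.norm(A[0]-A[1]),np.linalg.norm(B[0]-B[1]),"len",np.linalg.norm((a-b)[:2]),a,b,"yaw",np.arctan2(*(a-b)[1::-1]))
    t,h=(a,b) if zu==2 else (b,a)
    mid=(t+h)[:2]/2; x=(t-h)[:2];x/=np.linalg.norm(x);y=np.array([-x[1],x[0]])
    for cam,cc in (("scene",None),("w",c)):
        print(cam,[proj(cam,np.r_[mid+x*px+y*py,pz],cc).round(0).astype(int).tolist() for px,pz in ((35,0),(35,2),(-3,40),(-35,40),(-35,0)) for py in (22,-22)])
E
```

```text
234.5 [[223, 270], [219, 267], [185, 301], [190, 303]]
180.5 [[215, 221], [212, 225], [216, 235], [214, 241], [216, 245], [221, 246], [225, 243], [225, 239], [221, 234], [221, 230], [219, 229], [219, 223], [217, 225], [217, 221]]
1458.5 [[391, 14], [387, 16], [386, 15], [381, 19], [383, 81], [382, 83], [394, 87], [396, 86], [397, 88], [402, 89], [401, 74], [404, 21], [402, 19], [403, 16]]
toe up widths 41.34808034494911 41.099673993782915 len 66.65430416101727 [ 573.48421581 -276.09136503    2.        ] [ 513.58479724 -305.32928422   40.        ] yaw 0.4540960263391106
scene [[375, 266], [378, 253], [375, 266], [378, 253], [393, 259], [395, 246], [406, 261], [408, 248], [404, 272], [406, 259]]
w [[294, 155], [339, 147], [294, 155], [339, 147], [300, 202], [348, 194], [307, 236], [354, 228], [308, 224], [350, 216]]
toe low widths 37.13277867984625 45.76529640019893 len 81.7772167974222 [ 577.05118861 -275.26850029   40.        ] [ 502.81313912 -309.56463994    2.        ] yaw 0.43276777970572344
scene [[408, 260], [405, 273], [408, 259], [405, 272], [395, 246], [392, 259], [382, 243], [379, 256], [380, 254], [377, 266]]
w [[350, 221], [308, 227], [350, 221], [308, 228], [348, 192], [299, 200], [343, 156], [293, 164], [341, 151], [296, 159]]
```

With the toe pointing away (yaw ≈ 0.454, middle ≈ (543.5,-290.7)), the widths, length and scene outline all fit. I plan a 45° slanted grasp, so I'll check the wrist joint angles for it at both the wedge and the stack.

```bash
python3 - <<'E'
from h import *
from scipy.spatial.transform import Rotation as R
from scipy.optimize import least_squares
# orientation model R=Rz(j1)Ry(j2+j3)Rz(j4)Ry(j5)Rz(j6+pi/2): verify, then wrist solutions
def ori(q): return R.from_euler('ZYZYZ',[q[0],q[1]+q[2],q[3],q[4],q[5]+np.pi/2])
s=status.get_state();print((ori(s['joints']).inv()*R.from_euler('xyz',s['tcp_rot'])).magnitude())
for n,yaw,j1s in (("wedge",.454,(-.6,-.75,-.9)),("stack",.16,(0,.1))):
    T=R.from_euler('xyz',[np.pi,-np.pi/4,yaw])
    for j1 in j1s:
        for a in (1.5,1.9,2.2):
            e=(R.from_euler('ZY',[j1,a]).inv()*T).as_euler('ZYZ');print(n,j1,a,(e-[0,0,np.pi/2]).round(2))
c=__import__('pickle').load(open("w1.pkl","rb"))
print("tape",onz("w",(425,275),24,c),"rib",onz("w",(466,158),6,c),"tile",onz("w",(103,208),7,c))
E
```

```text
Traceback (most recent call last):
  File "scipy/spatial/transform/_rotation.pyx", line 1413, in scipy.spatial.transform._rotation.Rotation.from_euler
ValueError: Expected axis specification to be a non-empty string of upto 3 characters, got ZYZYZ
```

```bash
python3 - <<'E'
from h import *
from scipy.spatial.transform import Rotation as R
def ori(q): return R.from_euler('ZY',[q[0],q[1]+q[2]])*R.from_euler('ZYZ',[q[3],q[4],q[5]+np.pi/2])
s=status.get_state();print((ori(s['joints']).inv()*R.from_euler('xyz',s['tcp_rot'])).magnitude())
for n,yaw,j1s in (("wedge",.454,(-.6,-.75,-.9)),("stack",.16,(0,.1))):
    T=R.from_euler('xyz',[np.pi,-np.pi/4,yaw])
    for j1 in j1s:
        for a in (1.5,1.9,2.2):
            e=(R.from_euler('ZY',[j1,a]).inv()*T).as_euler('ZYZ');print(n,j1,a,(e-[0,0,np.pi/2]).round(2))
c=__import__('pickle').load(open("w1.pkl","rb"))
print("tape",onz("w",(425,275),24,c),"rib",onz("w",(466,158),6,c),"tile",onz("w",(103,208),7,c))
E
```

```text
4.207425342417935e-16
wedge -0.6 1.5 [0.7  1.27 0.43]
wedge -0.6 1.9 [0.84 0.98 0.12]
wedge -0.6 2.2 [ 1.03  0.8  -0.19]
wedge -0.75 1.5 [0.74 1.37 0.31]
wedge -0.75 1.9 [0.84 1.08 0.01]
wedge -0.75 2.2 [ 1.    0.9  -0.27]
wedge -0.9 1.5 [0.77 1.47 0.2 ]
wedge -0.9 1.9 [ 0.84  1.19 -0.09]
wedge -0.9 2.2 [ 0.96  1.   -0.36]
stack 0 1.5 [0.15 0.87 1.36]
stack 0 1.9 [0.25 0.48 1.24]
stack 0 2.2 [0.61 0.2  0.86]
stack 0.1 1.5 [0.06 0.86 1.49]
stack 0.1 1.9 [0.1  0.46 1.44]
stack 0.1 2.2 [0.26 0.16 1.27]
tape [ 489.47019187 -412.07382949   24.        ] rib [ 607.60687311 -413.94701302    6.        ] tile [465.56083393 -86.1147419    7.        ]
```

Emit:
apply_moves:
  deltas: [-0.208, -0.132, -0.54, 0, 0, 1, 80, -0.208, -0.132, -0.54, 0, 0, 1, 80, -0.208, -0.132, -0.54, 0.439, -0.899, 0, 80, -0.208, -0.132, -0.54, 0.439, -0.899, 0, 80, -0.208, -0.132, -0.54, 0.439, -0.899, 0, 80, -0.208, -0.132, -0.54, 0.439, -0.899, 0, 80, -0.208, -0.132, -0.54, 0.439, -0.899, 0, 80, -0.208, -0.132, -0.54, 0.439, -0.899, 0, 80, -0.208, -0.132, -0.54, 0.439, -0.899, 0, 80, -0.208, -0.132, -0.54, 0.439, -0.899, 0, 80]

```text
time: 3.95
eef_pos: [476.9, -322.9, 96.3]
tcp_rot: [-3.139, -0.701, 0.448]
ft_force: [0.7, -0.1, 0.2]
opening: 68.2
finger_force: 0.0
```

```bash
python3 - <<'E'
from h import *
import pickle
c=eyes.calibration("wrist");im=eyes.snapshot("wrist")[:,:,::-1].copy();cv2.imwrite("pics/w2.png",im);pickle.dump(c,open("w2.pkl","wb"))
s=status.get_state();print(s['time'],s['eef_pos'],s['tcp_rot'],s['joints'],s['opening'])
hsv=cv2.cvtColor(im.copy(),cv2.COLOR_BGR2HSV)
m=cv2.inRange(hsv,(4,100,20),(14,255,190))
cs,_=cv2.findContours(m,cv2.RETR_EXTERNAL,cv2.CHAIN_APPROX_NONE)
for k in cs:
    if cv2.contourArea(k)>300: print(cv2.contourArea(k),cv2.approxPolyDP(k,4,True)[:,0].tolist())
d=np.array([np.cos(.454),np.sin(.454)]);y=np.array([-d[1],d[0]]);mid=np.array([543.5,-290.7])
print([proj("w",np.r_[mid+d*px+y*py,pz],c).round(0).astype(int).tolist() for px,pz in ((35,0),(-3,40),(-35,40),(-35,0)) for py in (22,-22)])
E
```

```text
4.0 [ 475.41224586 -323.04218442   93.76889653] [-3.13348346 -0.70329947  0.44262092] [-1.11371953  0.55775249  1.66926502  0.8199708   1.08567124 -0.45135528] 68.49925599139418
4449.5 [[296, 198], [305, 209], [293, 203], [286, 218], [285, 270], [340, 269], [347, 274], [353, 269], [347, 200]]
[[289, 199], [346, 199], [283, 222], [352, 222], [281, 271], [354, 270], [287, 288], [350, 287]]
```

View pics/w2.png

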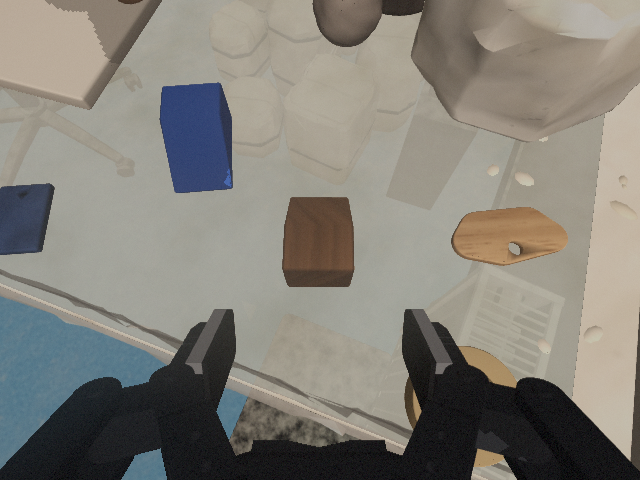

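The wrist view shows the wedge at (283-354, 198-287), centred between the fingers and within about 2 px of my prediction. The pads are clear of the tape. I'll go in along the tool axis.

Emit:
apply_moves:
  deltas: [0.425, 0.205, -0.566, 0, 0, 0, 80, 0.425, 0.205, -0.566, 0, 0, 0, 80, 0.425, 0.205, -0.566, 0, 0, 0, 80, 0.425, 0.205, -0.566, 0, 0, 0, 80, 0.425, 0.205, -0.566, 0, 0, 0, 80, 0.425, 0.205, -0.566, 0, 0, 0, 80, 0, 0, 0, 0, 0, 0, 80, 0, 0, 0, 0, 0, 0, 80, 0, 0, 0, 0, 0, 0, 80, 0, 0, 0, 0, 0, 0, 80]

```text
time: 5.25
eef_pos: [540.9, -292.0, 11.8]
tcp_rot: [-3.138, -0.699, 0.448]
ft_force: [-0.5, 0.2, 0.5]
opening: 68.4
finger_force: 0.0
```

Emit:
apply_moves:
  deltas: [0, 0, 0, 0, 0, 0, 40, 0, 0, 0, 0, 0, 0, 20, 0, 0, 0, 0, 0, 0, 20, 0, 0, 0, 0, 0, 0, 20, 0, 0, 0, 0, 0, 0, 20, 0, 0, 0, 0, 0, 0, 20, 0, 0, 0, 0, 0, 0, 20, 0, 0, 0, 0, 0, 0, 20, 0, 0, 0, 0, 0, 0, 20, 0, 0, 0, 0, 0, 0, 20]

```text
time: 6.5
eef_pos: [541.0, -291.9, 11.8]
tcp_rot: [-3.138, -0.699, 0.448]
ft_force: [-3.5, -2.1, 6.0]
opening: 43.3
finger_force: 61.6
```

Gripped, with an opening of 43.3 mm and a pad force of 62 N. Now I'll refine the stack pose and find the front prop.

```bash
python3 - <<'E'
from h import *
from scipy.optimize import least_squares
pts=[((325,312.3),(-125,-115,15)),((264,393.4),(-125,115,15)),((162.7,330),(150,115,15)),
 ((150+374/2.6,205+135/2.6),(-45,-115,154)),((150+165/2.6,205+337/2.6),(-45,115,154))]
def W(p,P): c,s=np.cos(p[2]),np.sin(p[2]);return np.array([p[0]+c*P[0]-s*P[1],p[1]+s*P[0]+c*P[1],P[2]])
f=lambda p:np.concatenate([proj("scene",W(p,P))-uv for uv,P in pts])
r=least_squares(f,[673,66,.16]);print(r.x,r.fun.round(1))
p=r.x
def inv(w): c,s=np.cos(p[2]),np.sin(p[2]);d=w[:2]-p[:2];return np.array([c*d[0]+s*d[1],-s*d[0]+c*d[1]])
# front prop: visible bits crop: right end top/bottom, left end ring centre
for n,uv in dict(leftring=(222,353),right_front=(328,262),).items():
    q=(150+uv[0]/2.6,205+uv[1]/2.6);print(n,inv(onz("scene",q,37.5)).round(1))
for X in (-40,-30,-20,-10,0,17.5): print(X,[((proj("scene",W(p,(X,y,37.5)))-[150,205])*2.6).round(0).tolist() for y in (60,-60)])
E
```

```text
[6.74508448e+02 6.62292359e+01 1.36234676e-01] [ 0.4 -1.  -2.9  1.9 -2.9 -2.9  0.1 -2.   4.6  2.5]
leftring [-17.9  59.9]
right_front [-35.6 -54.9]
-40 [[244.0, 367.0], [336.0, 260.0]]
-30 [[234.0, 361.0], [326.0, 255.0]]
-20 [[224.0, 354.0], [317.0, 249.0]]
-10 [[214.0, 348.0], [307.0, 244.0]]
0 [[205.0, 342.0], [298.0, 239.0]]
17.5 [[188.0, 331.0], [282.0, 230.0]]
```

Emit:
apply_moves:
  deltas: [0, 0, 0.5, 0, 0, 0, 20, 0, 0, 1, 0, 0, 0, 20, 0, 0, 1, 0, 0, 0, 20, 0, 0, 1, 0, 0, 0, 20, -0.2, 0.5, 1, 0, 0, 0, 20, -0.2, 0.8, 0.5, 0, 0, 0, 20, -0.2, 1, 0, 0, 0, 0, 20, -0.2, 1, 0, 0, 0, 0, 20, 0, 1, 0, 0, 0, 0, 20, 0, 1, 0, 0, 0, 0, 20]

```text
time: 7.75
eef_pos: [520.8, -158.0, 136.8]
tcp_rot: [-3.137, -0.698, 0.448]
ft_force: [0.6, 0.3, -1.1]
opening: 43.3
finger_force: 61.1
```

Emit:
apply_moves:
  deltas: [0, 0.8, 0, 0, 0, -0.33, 20, 0, 0.8, 0, 0, 0, -0.33, 20, 0, 0.8, 0, 0, 0, -0.33, 20, 0, 0.8, 0, 0, 0, -0.33, 20, 0, 0.8, 0, 0, 0, -0.33, 20, 0, 0.8, 0, 0, 0, -0.33, 20, 0, 0.8, 0, 0, 0, -0.33, 20, 0, 0.8, 0, 0, 0, -0.33, 20, 0, 0.8, 0, 0, 0, -0.33, 20, 0, 0.8, 0, 0, 0, -0.33, 20]

```text
time: 9.0
eef_pos: [520.7, 41.9, 136.8]
tcp_rot: [-3.137, -0.699, 0.159]
ft_force: [-0.3, -0.2, -1.7]
opening: 43.1
finger_force: 61.1
```

```bash
python3 - <<'E'
from h import *
import pickle
eyes.snapshot("side")
c=eyes.calibration("wrist");im=eyes.snapshot("wrist")[:,:,::-1].copy();cv2.imwrite("pics/w3.png",im);pickle.dump(c,open("w3.pkl","wb"))
s=status.get_state();print(s['time'],s['eef_pos'],s['tcp_rot'],s['joints'],s['opening'])
E
```

```text
9.1 [520.25399522  43.0889409  136.66787122] [-3.13635824 -0.69836322  0.16215193] [-0.29292851  0.27889951  2.03168673  1.01633217  0.34471774  0.22283439] 43.41015389261818
```

View pics/w3.png

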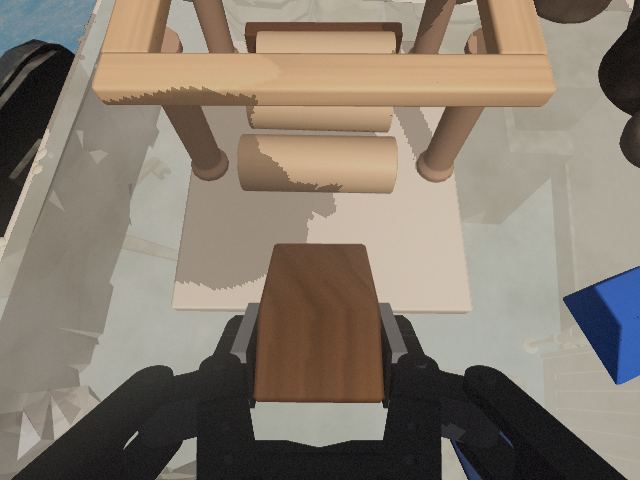

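The wrist view shows the wedge held square between the pads. The shelf's front corners are at (172,308) and (470,310). The front prop spans columns 238-397 and rows 135-192, and the frame board's lower edge is near row 105. I'll compute the stack pose and fit the kinematics to check how much j5 margin is left.

```bash
python3 - <<'E'
from h import *
import pickle
from scipy.optimize import least_squares
from scipy.spatial.transform import Rotation as R
c=pickle.load(open("w3.pkl","rb"))
A=onz("w",(172,308),15,c);B=onz("w",(470,310),15,c);v=(A-B)[:2]
print("front",A,B,np.linalg.norm(v));yaw=np.arctan2(-v[0],v[1])
for (u1,u2,z) in (((105,103),(548,106),140),((238,163),(397,163),37.5)):
    a,b=onz("w",u1,z,c),onz("w",u2,z,c);w=(a-b)[:2];print(z,a.round(1),b.round(1),np.linalg.norm(w),"yaw",np.arctan2(-w[0],w[1]))
O=(A+B)[:2]/2+125*np.array([np.cos(yaw),np.sin(yaw)]);print("origin",O,"yaw",yaw)
inv=lambda w:R.from_euler('z',-yaw).apply(np.r_[w[:2]-O,w[2]])
print("prop ends",inv(onz("w",(238,163),37.5,c)),inv(onz("w",(397,163),37.5,c)),"frame edge",inv(onz("w",(326,105),140,c)))
h=onz("w",(255,402),136.7-11.8+40,c),onz("w",(382,402),136.7-11.8+40,c),onz("w",(275,244),136.7-11.8+2,c),onz("w",(363,244),136.7-11.8+2,c)
print("wedge in stack: heel",inv((h[0]+h[1])/2),"toe",inv((h[2]+h[3])/2))
# kinematics fit
D=[([-1.51128,.38118,1.29829,0,1.46359,-.21529],[149.22,-529.05,230.71]),([-.69725,.47511,1.141,0,1.52535,.59947],[528.89,-289.74,231.43]),
([-1.11372,.55775,1.66927,.81997,1.08567,-.45136],[475.41,-323.04,93.77]),([-.29293,.2789,2.03169,1.01633,.34472,.22283],[520.25,43.09,136.67])]
def fk(q,k):
    R1=R.from_euler('z',q[0]);Rf=R1*R.from_euler('y',q[1]+q[2]);Rw=Rf*R.from_euler('ZY',[q[3],q[4]])
    return R1.apply([0,k[0],k[1]])+(R1*R.from_euler('y',q[1])).apply([0,0,k[2]])+Rf.apply([k[5],0,k[3]])+Rw.apply([0,0,k[4]])
f=lambda k:np.concatenate([fk(q,k)-x for q,x in D])
r=least_squares(f,[0,300,400,400,250,0]);print(r.x,r.fun.round(1));k=r.x
def ik(pos,T,q0):
    g=lambda q:np.r_[fk(q,k)-pos,200*((R.from_euler('ZY',[q[0],q[1]+q[2]])*R.from_euler('ZYZ',[q[3],q[4],q[5]+np.pi/2])).inv()*T).as_rotvec()]
    s=least_squares(g,q0);return s.x,s.cost
q=D[3][0]
for th in (40,35,30):
  q=D[3][0]
  for p in ([523,42,60],[560,50,28],[610,57,28],[645,62,28]):
    q,co=ik(np.array(p),R.from_euler('xyz',[np.pi,-np.radians(th),yaw]),q);print(th,p,q.round(2),round(co,2))
E
```

```text
front [531.51374299 157.9290636   15.        ] [565.84218191 -63.66756461  15.        ] 224.23984336671649
140 [613.6 172.8 140. ] [648.  -57.2 140. ] 232.58445723085939 yaw 0.14832454970152406
37.5 [650.4 131.   37.5] [670.6   4.4  37.5] 128.12771183450533 yaw 0.15800095618946403
origin [672.20453164  66.26675495] yaw 0.15369239982393507
prop ends [-11.61109514  67.25718695  37.5       ] [-11.05905138 -60.86933563  37.5       ] frame edge [-42.52206326  -2.43010778 140.        ]
wedge in stack: heel [-185.67658025    0.26793148  164.9       ] toe [-115.65388945    0.77478389  126.9       ]
[117.49158345 130.1146581  537.10316335 350.79956996 257.50996907
 103.00808421] [ 0. -0.  0.  0.  0. -0. -0.  0.  0.  0. -0.  0.]
40 [523, 42, 60] [-0.29  0.47  2.12  1.88  0.29 -0.67] 0.0
40 [560, 50, 28] [-0.24  0.58  2.04  2.06  0.28 -0.81] 0.0
40 [610, 57, 28] [-0.19  0.61  1.9   1.74  0.22 -0.45] 0.0
40 [645, 62, 28] [-0.17  0.64  1.8   1.45  0.21 -0.12] 0.0
35 [523, 42, 60] [-0.27  0.45  2.06  1.29  0.24 -0.06] 0.0
35 [560, 50, 28] [-0.22  0.56  1.98  1.45  0.21 -0.19] 0.0
35 [610, 57, 28] [-0.18  0.6   1.84  1.03  0.22  0.28] 0.0
35 [645, 62, 28] [-0.16  0.63  1.74  0.79  0.25  0.54] 0.0
30 [523, 42, 60] [-0.24  0.44  1.99  0.74  0.29  0.51] 0.0
30 [560, 50, 28] [-0.2   0.55  1.92  0.78  0.25  0.49] 0.0
30 [610, 57, 28] [-0.17  0.59  1.78  0.55  0.31  0.76] 0.0
30 [645, 62, 28] [-0.15  0.63  1.68  0.44  0.36  0.9 ] 0.0
```

The stack is at (672.2,66.3) with yaw 0.154. The wedge is at y≈0.5 mm in the stack and square, with its toe at -116. The front prop's axis is at x≈-11. My kinematic fit gives j5 ≥ 0.21 along the path, so 40° works. I'll lower to just above the shelf in front of the row.

Emit:
apply_moves:
  deltas: [0.26, 0.043, -0.437, 0, 0, 0, 20, 0.26, 0.043, -0.437, 0, 0, 0, 20, 0.26, 0.043, -0.437, 0, 0, 0, 20, 0.26, 0.043, -0.437, 0, 0, 0, 20, 0.26, 0.043, -0.437, 0, 0, 0, 20, 0.26, 0.043, -0.437, 0, 0, 0, 20, 0.26, 0.043, -0.437, 0, 0, 0, 20, 0.26, 0.043, -0.437, 0, 0, 0, 20, 0.26, 0.043, -0.4, 0, 0, 0, 20, 0.26, 0.043, -0.3, 0, 0, 0, 20]

```text
time: 10.35
eef_pos: [586.6, 51.0, 31.4]
tcp_rot: [-3.138, -0.699, 0.16]
ft_force: [0.6, -0.3, -1.8]
opening: 43.6
finger_force: 61.4
```

```bash
python3 - <<'E'
from h import *
s=status.get_state();print(s['time'],s['eef_pos'],s['tcp_rot'],s['joints'],s['ft_force'])
cv2.imwrite("pics/w4.png",eyes.snapshot("wrist")[:,:,::-1])
E
```

```text
10.35 [586.58306912  50.97501284  31.44142472] [-3.13760084 -0.69941486  0.15965479] [-0.22523437  0.58706596  1.96443677  1.84385977  0.25769022 -0.58279752] [ 0.56399775 -0.27011012 -1.83481704]
```

View pics/w4.png

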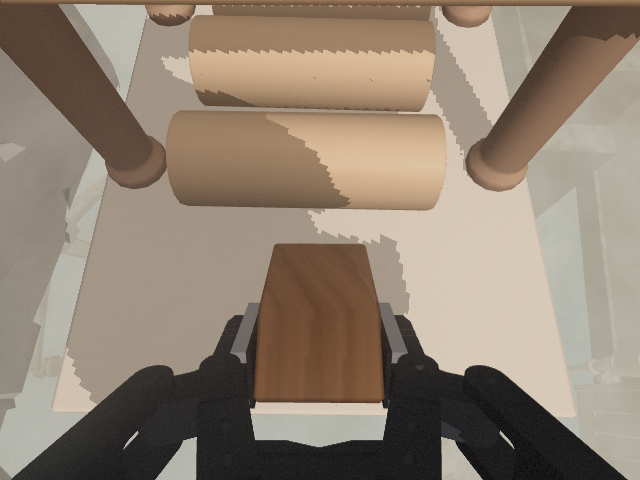

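The wrist view shows the wedge toe at row 244, facing the front prop's lower edge at row 207. It is centred and square, and the frame is at the top of the picture. Now I'll lower it to the shelf and start pushing gently.

Emit:
apply_moves:
  deltas: [0, 0, -0.055, 0, 0, 0, 20, 0, 0, -0.055, 0, 0, 0, 20, 0, 0, -0.055, 0, 0, 0, 20, 0.12, 0.019, 0, 0, 0, 0, 20, 0.12, 0.019, 0, 0, 0, 0, 20, 0.12, 0.019, 0, 0, 0, 0, 20, 0.12, 0.019, 0, 0, 0, 0, 20, 0.12, 0.019, 0, 0, 0, 0, 20, 0.12, 0.019, 0, 0, 0, 0, 20, 0.12, 0.019, 0, 0, 0, 0, 20]

```text
time: 11.65
eef_pos: [607.2, 55.0, 27.4]
tcp_rot: [-3.137, -0.698, 0.16]
ft_force: [-0.6, 0.5, -1.5]
opening: 43.2
finger_force: 61.4
```

Emit:
apply_moves:
  deltas: [0.12, 0.019, 0, 0, 0, 0, 20, 0.12, 0.019, 0, 0, 0, 0, 20, 0.12, 0.019, 0, 0, 0, 0, 20, 0.12, 0.019, 0, 0, 0, 0, 20, 0.12, 0.019, 0, 0, 0, 0, 20, 0.12, 0.019, 0, 0, 0, 0, 20, 0.12, 0.019, 0, 0, 0, 0, 20, 0.1, 0.016, 0, 0, 0, 0, 20, 0.08, 0.012, 0, 0, 0, 0, 20, 0.06, 0.009, 0, 0, 0, 0, 20]

```text
time: 12.9
eef_pos: [634.1, 59.3, 27.4]
tcp_rot: [-3.137, -0.698, 0.16]
ft_force: [-1.2, -0.3, -1.5]
opening: 43.1
finger_force: 61.4
```

Emit:
apply_moves:
  deltas: [0.06, 0.009, 0, 0, 0, 0, 20, 0.06, 0.009, 0, 0, 0, 0, 20, 0.06, 0.009, 0, 0, 0, 0, 20, 0.04, 0.006, 0, 0, 0, 0, 20, 0.04, 0.006, 0, 0, 0, 0, 20, 0, 0, 0, 0, 0, 0, 20, 0, 0, 0, 0, 0, 0, 20, 0, 0, 0, 0, 0, 0, 20, 0, 0, 0, 0, 0, 0, 20, 0, 0, 0, 0, 0, 0, 20]

```text
time: 14.15
eef_pos: [640.4, 60.2, 27.3]
tcp_rot: [-3.137, -0.698, 0.16]
ft_force: [-2.5, -1.0, -3.0]
opening: 43.2
finger_force: 61.4
```

```bash
python3 - <<'E'
from h import *
import pickle
s=status.get_state();print(s['time'],s['eef_pos'],s['joints'],s['ft_force'])
c=eyes.calibration("wrist");pickle.dump(c,open("w5.pkl","wb"))
cv2.imwrite("pics/w5.png",eyes.snapshot("wrist")[:,:,::-1])
E
```

```text
14.15 [640.42766172  60.15547997  27.34947209] [-0.17962833  0.63958231  1.81442078  1.48522922  0.22048073 -0.17666694] [-2.5097178  -0.96388524 -3.03438055]
```

View pics/w5.png

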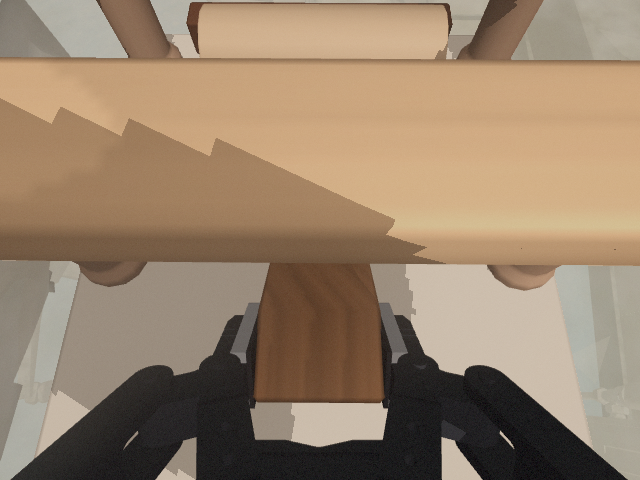

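The rear prop sits against the dark stop (rows 5-58). The front of the row is hidden by the frame board. I'll nudge further in small steps to feel for firm contact.

Emit:
apply_moves:
  deltas: [0.03, 0.005, 0, 0, 0, 0, 20, 0.03, 0.005, 0, 0, 0, 0, 20, 0.03, 0.005, 0, 0, 0, 0, 20, 0, 0, 0, 0, 0, 0, 20, 0, 0, 0, 0, 0, 0, 20, 0, 0, 0, 0, 0, 0, 20, 0, 0, 0, 0, 0, 0, 20, 0, 0, 0, 0, 0, 0, 20, 0, 0, 0, 0, 0, 0, 20, 0, 0, 0, 0, 0, 0, 20]

```text
time: 15.45
eef_pos: [642.7, 60.6, 27.4]
tcp_rot: [-3.137, -0.698, 0.16]
ft_force: [-3.3, -2.2, -4.5]
opening: 43.1
finger_force: 61.4
```

Emit:
apply_moves:
  deltas: [0.03, 0.005, 0, 0, 0, 0, 20, 0.03, 0.005, 0, 0, 0, 0, 20, 0.03, 0.005, 0, 0, 0, 0, 20, 0, 0, 0, 0, 0, 0, 20, 0, 0, 0, 0, 0, 0, 20, 0, 0, 0, 0, 0, 0, 20, 0, 0, 0, 0, 0, 0, 20, 0, 0, 0, 0, 0, 0, 20, 0, 0, 0, 0, 0, 0, 20, 0, 0, 0, 0, 0, 0, 20]

```text
time: 16.7
eef_pos: [645.0, 61.0, 27.4]
tcp_rot: [-3.137, -0.698, 0.16]
ft_force: [-3.2, -1.7, -2.9]
opening: 43.4
finger_force: 61.4
```

Emit:
apply_moves:
  deltas: [0.04, 0.006, 0, 0, 0, 0, 20, 0.04, 0.006, 0, 0, 0, 0, 20, 0.04, 0.006, 0, 0, 0, 0, 20, 0, 0, 0, 0, 0, 0, 20, 0, 0, 0, 0, 0, 0, 20, 0, 0, 0, 0, 0, 0, 20, 0, 0, 0, 0, 0, 0, 20, 0, 0, 0, 0, 0, 0, 20, 0, 0, 0, 0, 0, 0, 20, 0, 0, 0, 0, 0, 0, 20]

```text
time: 17.95
eef_pos: [648.0, 61.4, 27.4]
tcp_rot: [-3.137, -0.698, 0.16]
ft_force: [-2.9, -2.5, -5.1]
opening: 43.2
finger_force: 61.5
```

```bash
python3 - <<'E'
from h import *
s=status.get_state();print(s['time'],s['eef_pos'],s['joints'],s['ft_force'])
im=eyes.snapshot("scene")[:,:,::-1];cv2.imwrite("pics/s2.png",cv2.resize(im[215:400,150:340],None,fx=3.2,fy=3.2,interpolation=cv2.INTER_CUBIC))
E
```

```text
17.95 [647.97998627  61.40039532  27.37208849] [-0.17423833  0.64626154  1.79293192  1.42210119  0.21891062 -0.1077413 ] [-2.93237103 -2.46244559 -5.05239097]
```

View pics/s2.png

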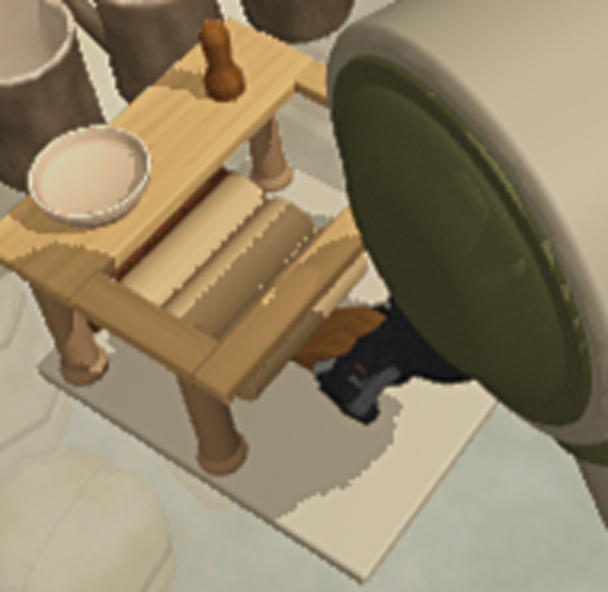

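The force explains it. About 3 N backward with about 3 N extra downward, and no hard stop, means the row is closed and the slope is starting to lift the front prop. The force first rose at TCP x≈640.4, which matches my computed closed position of 640.8. I'll back off 7 mm to there.

Emit:
apply_moves:
  deltas: [-0.04, -0.006, 0, 0, 0, 0, 20, -0.04, -0.006, 0, 0, 0, 0, 20, -0.04, -0.006, 0, 0, 0, 0, 20, -0.04, -0.006, 0, 0, 0, 0, 20, -0.04, -0.006, 0, 0, 0, 0, 20, -0.04, -0.006, 0, 0, 0, 0, 20, -0.04, -0.006, 0, 0, 0, 0, 20, 0, 0, 0, 0, 0, 0, 20, 0, 0, 0, 0, 0, 0, 20, 0, 0, 0, 0, 0, 0, 20]

```text
time: 19.25
eef_pos: [640.9, 60.4, 27.3]
tcp_rot: [-3.137, -0.698, 0.16]
ft_force: [-4.0, -1.5, -3.6]
opening: 43.2
finger_force: 61.4
```

```bash
python3 - <<'E'
from h import *
import time
F=[]
for i in range(4):
    F.append(status.get_state()['ft_force'])
    im=eyes.snapshot("scene")[:,:,::-1].copy()
s=status.get_state();print(s['time'],s['eef_pos'],np.mean(F,0))
cv2.imwrite("pics/s3.png",im)
a=cv2.imread("pics/s2.png");b=cv2.resize(im[215:400,150:340],None,fx=3.2,fy=3.2,interpolation=cv2.INTER_CUBIC)
# motion of things between lifted? and now, in window of front-prop left end and of the middle/rear props
for n,(x0,y0,x1,y1) in dict(front=(235,370,300,400),mid_rear=(110,170,310,330)).items():
    A,B=[np.float32(cv2.cvtColor(i[y0:y1,x0:x1],cv2.COLOR_BGR2GRAY)) for i in (a,b)];print(n,cv2.phaseCorrelate(A,B),np.abs(A-B).mean())
p=(672.2,66.3,.154)
W=lambda P:np.array([p[0]+np.cos(p[2])*P[0]-np.sin(p[2])*P[1],p[1]+np.sin(p[2])*P[0]+np.cos(p[2])*P[1],P[2]])
for X,Z in ((17.5,37.5),(17.5,44.5),(10,37.5)):
    print(X,Z,[((proj("scene",W((X+22.5*np.cos(t),61,Z+22.5*np.sin(t))))-[150,215])*3.2).round(0).tolist() for t in np.radians([-90,-135,180,135])])
E
```

```text
19.45 [640.96711558  60.3718968   27.35877361] [-4.10674199 -2.3399655  -4.15221916]
front ((-0.22378351515452266, 1.3593973720505623), 0.5541184420938845) 10.51641
mid_rear ((0.014023521397319882, -0.013147085828236982), 0.5240708644390106) 8.76175
17.5 37.5 [[238.0, 398.0], [256.0, 405.0], [260.0, 397.0], [249.0, 379.0]]
17.5 44.5 [[237.0, 393.0], [254.0, 399.0], [259.0, 391.0], [247.0, 373.0]]
10 37.5 [[247.0, 404.0], [265.0, 410.0], [270.0, 402.0], [258.0, 384.0]]
```

The rear and middle props haven't moved. The front one came down only slightly, and there is still about 4 N on the wedge, so it may be wedged. I'll back off in small steps until the force drops.

Emit:
apply_moves:
  deltas: [-0.03, -0.005, 0, 0, 0, 0, 20, -0.03, -0.005, 0, 0, 0, 0, 20, -0.03, -0.005, 0, 0, 0, 0, 20, -0.03, -0.005, 0, 0, 0, 0, 20, 0, 0, 0, 0, 0, 0, 20, 0, 0, 0, 0, 0, 0, 20, 0, 0, 0, 0, 0, 0, 20, 0, 0, 0, 0, 0, 0, 20, 0, 0, 0, 0, 0, 0, 20, 0, 0, 0, 0, 0, 0, 20]

```text
time: 20.7
eef_pos: [638.0, 59.8, 27.4]
tcp_rot: [-3.137, -0.698, 0.16]
ft_force: [0.3, -0.1, -1.8]
opening: 43.6
finger_force: 61.3
```

```bash
python3 - <<'E'
from h import *
F=[]
for i in range(3):
    F.append(status.get_state()['ft_force']);im=eyes.snapshot("scene")[:,:,::-1].copy()
s=status.get_state();print(s['time'],s['eef_pos'],np.mean(F,0));cv2.imwrite("pics/s4.png",im)
up=lambda i:cv2.resize(i[215:400,150:340],None,fx=3.2,fy=3.2,interpolation=cv2.INTER_CUBIC)
I=[cv2.imread("pics/s2.png"),up(cv2.imread("pics/s3.png")),up(im)]
for i,j in ((0,1),(1,2)):
  for n,(x0,y0,x1,y1) in dict(front=(235,370,300,400),mid_rear=(110,170,310,330)).items():
    A,B=[np.float32(cv2.cvtColor(k[y0:y1,x0:x1],cv2.COLOR_BGR2GRAY)) for k in (I[i],I[j])];print(i,j,n,cv2.phaseCorrelate(A,B))
cv2.imwrite("pics/cmp.png",np.hstack([cv2.resize(k[330:420,200:330],None,fx=2,fy=3) for k in I]))
E
```

```text
20.85 [638.00665341  59.8494399   27.40415546] [ 0.17760211  0.4665495  -1.79822506]
0 1 front ((-0.22378351515452266, 1.3593973720505623), 0.5541184420938845)
0 1 mid_rear ((0.014023521397319882, -0.013147085828236982), 0.5240708644390106)
1 2 front ((-0.005724879035192032, 0.03099765014643019), 0.8034353768384015)
1 2 mid_rear ((0.024504529151457177, 0.03974893243088218), 0.790704778432846)
```

The force is now zero and the front prop hasn't moved between the last two pictures, so it is on the shelf with a gap of about 2 mm. I'll nudge forward 1.5 mm, set the wedge down, release and retract along the tool axis.

Emit:
apply_moves:
  deltas: [0.03, 0.005, 0, 0, 0, 0, 20, 0.03, 0.005, -0.01, 0, 0, 0, 20, 0, 0, -0.01, 0, 0, 0, 20, 0, 0, 0, 0, 0, 0, 20, 0, 0, 0, 0, 0, 0, 60, 0, 0, 0, 0, 0, 0, 75, 0, 0, 0, 0, 0, 0, 75, 0, 0, 0, 0, 0, 0, 75, 0, 0, 0, 0, 0, 0, 75, 0, 0, 0, 0, 0, 0, 75]

```text
time: 22.1
eef_pos: [639.5, 60.1, 26.9]
tcp_rot: [-3.137, -0.698, 0.16]
ft_force: [-0.0, 0.3, 0.3]
opening: 64.0
finger_force: 0.0
```

Emit:
apply_moves:
  deltas: [-0.16, -0.025, 0.19, 0, 0, 0, 75, -0.3, -0.05, 0.38, 0, 0, 0, 75, -0.3, -0.05, 0.38, 0, 0, 0, 75, -0.3, -0.05, 0.38, 0, 0, 0, 75, -0.3, -0.05, 0.38, 0, 0, 0, 75, -0.3, -0.05, 0.38, 0, 0, 0, 75, -0.3, -0.05, 0.38, 0, 0, 0, 75, -0.3, -0.05, 0.38, 0, 0, 0, 75, -0.3, -0.05, 0.38, 0, 0, 0, 75, -0.3, -0.05, 0.38, 0, 0, 0, 75]

```text
time: 23.35
eef_pos: [567.4, 48.2, 117.7]
tcp_rot: [-3.138, -0.698, 0.16]
ft_force: [0.3, -0.2, -1.2]
opening: 64.0
finger_force: 0.0
```

```bash
python3 - <<'E'
from h import *
s=status.get_state();print(s['time'],s['eef_pos'],s['opening'],s['ft_force'])
import pickle;c=eyes.calibration("wrist");pickle.dump(c,open("w6.pkl","wb"))
w=eyes.snapshot("wrist")[:,:,::-1];sc=eyes.snapshot("scene")[:,:,::-1]
cv2.imwrite("pics/fin.png",np.hstack([cv2.resize(w,(440,330)),cv2.resize(sc[225:400,150:340],(358,330))]));cv2.imwrite("pics/w6.png",w)
E
```

```text
23.35 [567.40686161  48.18168821 117.6898786 ] 64.01759777996223 [ 0.28933752 -0.17930285 -1.19785955]
```

View pics/fin.png

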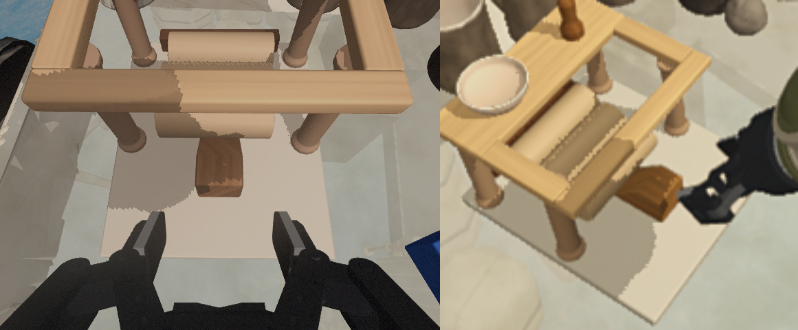

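The final view shows the wedge flat and square with its toe under the front prop. The props look touching, the rear one is against the stop, and the gripper is clear. One quick numeric check of the heel, then I'll hand in.

```bash
python3 - <<'E'
from h import *
import pickle
c=pickle.load(open("w6.pkl","rb"));im=cv2.imread("pics/w6.png")
m=cv2.inRange(cv2.cvtColor(im,cv2.COLOR_BGR2HSV),(3,110,20),(14,255,190));m[:195]=0;m[300:]=0
k=max(cv2.findContours(m,cv2.RETR_EXTERNAL,cv2.CHAIN_APPROX_NONE)[0],key=cv2.contourArea)[:,0]
b=k[:,1].max();row=k[k[:,1]>=b-1];L,Rr=row[:,0].min(),row[:,0].max();print(b,L,Rr)
P=[onz("w",(u,b),15,c) for u in (L,Rr)];M=(P[0]+P[1])/2;d=(M[:2]-[672.2,66.3]);y=.154
print("heel stack x,y",d@[np.cos(y),np.sin(y)],d@[-np.sin(y),np.cos(y)],"expect x -64..-70; width",np.linalg.norm(P[0]-P[1]))
E
```

```text
286 290 345
heel stack x,y -64.72711750250367 -1.014715101924784 expect x -64..-70; width 39.50277689788053
```

The heel is at stack x = -64.7, y = -1.0, so the toe is at about +5 mm. That is snug and well within limits, so I'm handing in.

```bash
python3 -c "
from cell import env
print(env.close_job())"
```

```text
the job is handed in; nothing more can be done
None
```

The wedge sits flat and square under the front prop (toe at about stack x = +5 mm), the three props look closed up against the stop, the gripper is clear, and the job was handed in after about 23 of the 45 s; no verdict came back.

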